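Click the photometer's filter lever to the marked notch and take a reading

ROBOT

A 6-joint arm with a two-finger parallel gripper is mounted at the origin on the work surface. World frame = base frame: x ahead of the robot, y to its left, z up, the work surface at z = 0. Lengths are in m, angles in degrees, forces in N, time in s.
With the tool pointing down it reaches from about 0.3 to 0.75 m from the base axis. Payload 8.5 kg.
Tool frame: the origin (TCP) lies on the mounting face of the last link; the fingertips stand 173 mm ahead of it and the grasp point (between the pads) lies 155 mm ahead of it (env.tips_ahead is the distance from the TCP to the fingertips, in m); z points along the fingers, x is the direction in which the jaws open and shut, and the axes are right-handed (so a half turn about z gives the same grasp; the last joint's range is limited). The gripper opens to 85 mm and grips with 20 to 120 N. Pads are 22 mm wide; open, the fingers measure 114 mm over their backs; the gripper's body (76 mm by 85 mm) begins 54 mm behind the grasp point. The pads swing forward as they close: fully open they stand 13 mm farther back than shut.
Start: joints at [-85.674, 21.807, 74.336, -0, 83.858, -12.336], TCP at [0.158, -0.527, 0.405] pointing down, gripper open.
Joint ranges: [-178.18, 178.18], [-50.72, 133.34], [12.68, 142.11], [-81.47, 261.47], [9.98, 163.14], [-165.26, 165.26]. Speed limits (degrees/s): [136.94, 136.94, 180, 180, 180, 180].

INTERFACE

Orientations are given as a 3x3 rotation matrix whose columns are the frame's x, y, z axes.
In Python, from rig import env gives the robot as it stands. The module is installed in compiled form; this text tells all that it offers.
- The arm moves only by the tool step_arm, never from a script. Its argument "increments" is a list of rows, each an object of numbers: "x", "y", "z": the shift along the tool's x, y, z in cm; "wx", "wy", "wz": the turn, a rotation vector about the tool's x, y, z in rad; "gripper": the finger opening in cm, from 0 to 8.54. A call has 1 to 20 rows; each row shifts and turns the commanded pose from where the row before left it, along the tool's axes as they then stand; what a row does not reach is not made up. A row lasts 1/10 s, in which the tool goes at most 50 mm and 8.59 degrees, less where a joint would pass 70% of its speed; a pose out of reach is approached as far as the arm can. A call with a gripper value outside its range is refused whole. The fingers move at their own pace and stop on an object; "newtons" is the grip in N (left out, the last holds). Time passes only in rows, so rows that do not move let the fingers close. It gives the time, the measured TCP pose, the force and the opening at its end, in the units of the state.
- env.observe(): the state, without advancing time (a new reading comes with each control period).
- env.get_image(name): name is "scene" or "top" or "wrist"; returns a dict with "color" (420x560x3 uint8, blue, green, red), "camera_matrix" (3x3 intrinsics, pixels), "rvec" (rotation vector, rad) and "tvec" (3), from world to camera coordinates, as OpenCV has them. Camera axes: x right, y down, z forward; pixel columns grow to the right and rows downward; lengths in m; the calibration is good to about 2 mm. A picture is of the moment at which its call begins. There is no depth.
- env.close_job(): hands the job in, once; it reports no verdict.
The state is a dict: "time_s": time; "q": joint angles; "qvel": joint speeds; "joint_efforts": joint torques, N m; "position": TCP position; "tool_rot": TCP orientation; "ft_force": force on the tool from outside, world axes, zero at the start; "wrist_torque": the same for the moment, N m; "grip_width": finger opening in m.
Only numpy, scipy, OpenCV 4.12 (cv2) and the standard library are available. Lean on these libraries where they do the work, as an engineer would, in place of code of your own. Each camera call takes 0.05 s, during which the arm holds its last target. There are 200 camera calls.

TASK

On the bench photometer, click the thumb lever round one notch at a time, letting it settle in each notch, until its pointer stands at the tall index post (the sixth of the seven notches, counted from the end towards which the lever starts), and do not run past it. Push the sprung paddle gently from one side with a fingertip, without pinching it, and stop pushing as soon as each click is felt. Then, and not before, press the round read key fully down, let it come up again, back away, and leave the things around the instrument where they are.

Things in the scene. Friction and masses are not known exactly. Their poses are not given: they have to be found in the camera images.
- photometer: White bench photometer, fixed. Origin on the bench under the vertical lever axis; x to its rear (away from the robot at yaw 0), y to its left, z up. Front: round drum, radius 80 mm, 60 mm high, about the origin. Rear: box 50 mm high, x = 10 to 145, 230 mm wide, with a read head over its middle (x = 42 to 130, 50 mm wide, 130 mm high). On the drum a filter disc, radius 65, up to 76 mm high.
- post (a point): Foot of the tall index post (16 mm tall, 4 mm wide) on the drum's front rim, 60 mm above the bench. It marks the sixth of the seven notches; the other six have ribs 4 mm tall, 8 degrees (10 mm) apart. The lever's upright steel pointer runs just outside the ribs.
- lever (a joint): Index angle of the lever about the vertical axis at the photometer's origin, without the blade's bending. 0: straight out at the front (photometer -x); positive: paddle towards photometer -y. Notches at -0.419, -0.279, -0.140, 0, 0.140, 0.279 (the one to reach), 0.419. Starts in one of the first three. Pushed about half-way it snaps into the next by itself, and stays there when let go.
- paddle (a point): Centre of the black thumb paddle: upright plate 34 mm (radial) x 8 mm (along its swing) x 50 mm high, 20 to 70 mm above the bench, centred 135 mm from the lever axis; 19 mm of travel per notch. To be pushed on its photometer +y side, towards -y; more than 20 N from the fingers would bend its blade. Its x axis points along the blade to the pivot, z up.
- blade_pivot (a point): Pivot of the sprung blade that carries the paddle, 50 mm from the lever axis. The paddle yields about 4.5 mm per newton ahead of the lever. The click force differs from start to start and is not known beforehand (5 to 14 N at the paddle), so the paddle leads the lever by 20 to 55 mm before the click; then the lever jumps a notch and the force drops suddenly.
- read_key_top (a point): Centre of the top of the round grey read key (26 mm diameter) on the rear box, right of the disc (photometer x = +55, y = -80 mm). Pressed straight down 6 mm against a spring, 4 N when fully down; it comes up by itself.
- read_key (a joint): Travel of the read key, m: 0 up, 0.006 fully down; it counts as pressed beyond 0.0045.
- reagent: Closed amber bottle, 70 mm diameter, 170 mm high, loose bystander; origin at the centre of its underside.
- beaker: Glass beaker, 70 mm diameter, 85 mm high, loose bystander; origin at the centre of its underside.
- jar: White jar, 48 mm diameter, 55 mm high, loose bystander; origin at the centre of its underside.
- carton: White carton 90 x 120 x 50 mm, loose bystander; origin at the centre of its underside.

How it is judged (in metres and radians):
On the way, in this order (a step that is already met when the one before it is completed fails the run):
1. the lever has clicked into the fourth notch and settles there (value of joint lever between -0.04 and 0.04 rad and velocity of joint lever between -0.1 and 0.1 rad/s), for 0.2 s.
2. the lever has clicked into the fifth notch and settles there (value of joint lever between 0.1 and 0.18 rad and velocity of joint lever between -0.1 and 0.1 rad/s), for 0.2 s.
3. the lever has clicked into the sixth (tall post) notch and settles there (value of joint lever between 0.239 and 0.319 rad and velocity of joint lever between -0.1 and 0.1 rad/s), for 0.2 s.
4. the read key is pressed fully down with the lever in the sixth notch (value of joint lever between 0.239 and 0.319 rad and value of joint read_key above 0.0045 m), for 0.05 s.
At the end, for the whole second after the job is handed in: The lever rests in the sixth notch (0.279 rad, within 0.04), the read key has come up again (below 1.5 mm), and nothing is touched (all of step 3 and value of joint read_key below 0.0015 m).
It fails at once if the lever runs past the sixth notch (value of joint lever above 0.36 rad).
It fails at once if the fingers push or squeeze the paddle with more than 20 N (contact force between the fingers and blade above 20 N).
It fails at once if the read key is pressed before the lever stands in the sixth notch (value of joint read_key above 0.003 m and value of joint lever below 0.235 rad).
It fails at once if a bystander (bottle, beaker, jar, carton) is shifted more than 20 mm or tipped (distance of any of reagent, beaker, jar, carton from where it was at the start of the episode above 0.02 m or angle between any of reagent, beaker, jar, carton's own z axis and vertical above 0.3 rad).
It also fails if it takes over 72 s, if anything falls off the work surface, if the arm or the gripper's body presses on something with over 40 N, if the wrist force passes 120 N, or if a joint passes its speed limit or range.

## Working session

There is one attempt and no reset: what is moved stays moved. The work goes in short steps, Python scripts to look and compute and a tool call to move; the robot and the scene stay as the last step left them, time stands still between calls to the robot, and variables do not carry over. Pictures are saved under pics/ and viewed, about 8 in all and at most 12, crops included, and the job is handed in when it is done.

Besides the shell and the picture viewer there is one more tool, called after ">>>" in YAML: its name, and indented under it one key for each argument. step_arm: Moves the arm, as the interface text tells. Its arguments: {"type":"object","properties":{"increments":{"type":"array"},"newtons":{"type":"number"}},"required":["increments"]}

```bash
mkdir -p pics; cat > h.py <<'E'
import numpy as np, cv2
from rig import env
def snap(n,f):
    d=env.get_image(n); cv2.imwrite('pics/'+f,d['color']); np.savez('pics/'+f[:-4]+'.npz',**d); return d
def load(f): return dict(np.load('pics/'+f+'.npz'))
def ray(d,u,v,z):
    R,_=cv2.Rodrigues(d['rvec']); t=np.ravel(d['tvec']); c=-R.T@t
    r=R.T@np.linalg.inv(d['camera_matrix'])@np.array([u,v,1.]); return c+r*(z-c[2])/r[2]
def proj(d,p): return cv2.projectPoints(np.array(p,float).reshape(-1,3),d['rvec'],d['tvec'],d['camera_matrix'],None)[0].reshape(-1,2)
E
python3 - <<'E'
from h import *
a=snap('scene','s0.png')['color'];b=snap('top','t0.png')['color']
s=env.observe();print(s['tool_rot'],s['position'],env.tips_ahead,s['ft_force'])
E
```

```text
[[ 2.86715158e-01 -9.58015873e-01 -7.22346590e-05]
 [-9.58015014e-01 -2.86715001e-01  1.31927012e-03]
 [-1.28459248e-03 -3.09052854e-04 -9.99999127e-01]] [ 0.157689   -0.52686032  0.40417609] 0.1734 [-0.68015567  0.88451909 -0.16377008]
```

View pics/s0.png

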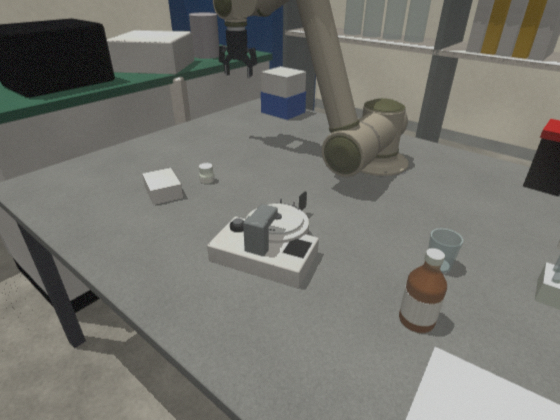

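View pics/t0.png

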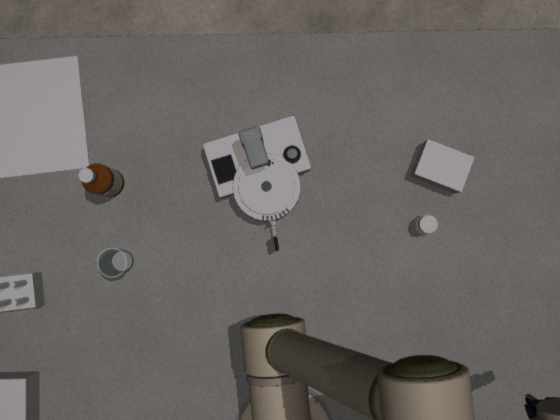

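The top view shows the disc centre at about (266,186), the key at (292,154) and the paddle at (276,243). The jar, carton, beaker and bottle all stand well clear. I'll enlarge the instrument.

```bash
python3 - <<'E'
from h import *
d=load('t0');c=d['color'][105:260,195:320]
cv2.imwrite('pics/c1.png',cv2.resize(c,None,fx=4.8,fy=3.8*4.8/3.8,interpolation=cv2.INTER_CUBIC)[:600*2][:, :])
im=cv2.imread('pics/c1.png');print(im.shape)
cv2.imwrite('pics/c1.png',cv2.resize(d['color'][110:260,200:320],None,fx=4,fy=4,interpolation=cv2.INTER_CUBIC))
g=cv2.cvtColor(d['color'],cv2.COLOR_BGR2GRAY)
O=ray(d,266,186,.076);K=ray(d,292,154,.056);P=ray(d,276,243,.07)
print(O,K,P,np.linalg.norm((P-O)[:2]),np.linalg.norm((K-O)[:2]),'exp .135,.097')
m=(g<45).astype(np.uint8)
n,_,st,ce=cv2.connectedComponentsWithStats(m[110:260,200:320])
print([(s,c+[200,110]) for s,c in zip(st[1:],ce[1:]) if s[4]>8])
R,_=cv2.Rodrigues(d['rvec']);print(-R.T@np.ravel(d['tvec']))
E
```

```text
(744, 600, 3)
[0.58925841 0.02876103 0.076     ] [ 0.66559173 -0.03341726  0.056     ] [0.45691521 0.00816562 0.07      ] 0.1339361534857762 0.09845260455352675 exp .135,.097
[(array([ 84,  36,  16,  17, 106], dtype=int32), array([291.3490566 , 154.69811321])), (array([ 12,  45,  24,  28, 444], dtype=int32), array([223.8018018 , 168.51126126])), (array([ 73, 127,   6,  14,  47], dtype=int32), array([275.59574468, 243.19148936]))]
[ 0.47490722 -0.00328032  1.32325609]
```

View pics/c1.png

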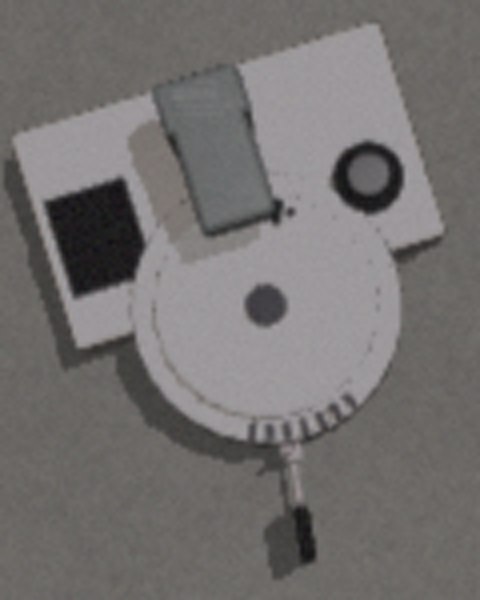

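```bash
cat >> h.py <<'E'
O=np.array([.589,.0288]); yaw=np.deg2rad(16.7)
W=np.array([[np.cos(yaw),-np.sin(yaw)],[np.sin(yaw),np.cos(yaw)]])
dd=lambda a:W@np.array([-np.cos(a),-np.sin(a)])
tt=lambda a:W@np.array([np.sin(a),-np.cos(a)])
def fing(th,ph,back):  # finger centre xy, `back` m behind paddle centre
    return O+.05*dd(th)+.085*dd(th+ph)-back*tt(th+ph)
def ang(s):
    x=W.T@s['tool_rot'][:2,0]; return np.arctan2(x[0],-x[1])
def to(xy,z,a):
    s=env.observe();R=np.array(s['tool_rot']);d=R.T@(np.r_[xy,z+env.tips_ahead]-s['position'])
    print('t',round(s['time_s'],2),'delta tool cm',np.round(d*100,2),'wz',round(-(a-ang(s)),3),'f',np.round(s['ft_force'],2),'grip',s['grip_width'])
def st():
    s=env.observe();f=W.T@np.array(s['ft_force'])[:2];a=ang(s);p=np.array(s['position'])
    print('t',round(s['time_s'],2),'ang',round(a,3),'tip',np.round(p-[0,0,env.tips_ahead],4),'push force (tang,rad)',np.round([-np.array(s['ft_force'])[:2]@tt(a),-np.array(s['ft_force'])[:2]@dd(a)],2))
E
python3 - <<'E'
from h import *
st();to(fing(-.14,0,.05),.232,-.14)
E
```

```text
t 0.1 ang -0.001 tip [ 0.1577 -0.5269  0.2308] push force (tang,rad) [ 1.04 -0.4 ]
t 0.1 delta tool cm [-47.69 -44.58  -0.05] wz 0.139 f [-0.68  0.88 -0.16] grip 0.08555128885337832
```

>>> step_arm:
  increments:
    - {"x": -2.65,"y": -2.48,"gripper": 0}
    - {"x": -2.65,"y": -2.48}
    - {"x": -2.65,"y": -2.48}
    - {"x": -2.65,"y": -2.48}
    - {"x": -2.65,"y": -2.48}
    - {"x": -2.65,"y": -2.48}
    - {"x": -2.65,"y": -2.48}
    - {"x": -2.65,"y": -2.48}
    - {"x": -2.65,"y": -2.48}
    - {"x": -2.65,"y": -2.48}
    - {"x": -2.65,"y": -2.48}
    - {"x": -2.65,"y": -2.48}
    - {"x": -2.65,"y": -2.48}
    - {"x": -2.65,"y": -2.48}
    - {"x": -2.65,"y": -2.48}
    - {"x": -2.65,"y": -2.48}
    - {"x": -2.65,"y": -2.48}
    - {"x": -2.65,"y": -2.48}
    - {"wz": 0.07}
    - {"wz": 0.07}

```text
invalid input at $.increments[0]: expected keys x, y, z, wx, wy, wz, gripper
```

```bash
python3 - <<'E'
from h import *
st();to(fing(-.14,0,.05),.032,-.14);snap('wrist','w1.png')
E
```

```text
t 0.1 ang -0.001 tip [ 0.1577 -0.5269  0.2308] push force (tang,rad) [ 1.04 -0.4 ]
t 0.1 delta tool cm [-47.67 -44.57  19.95] wz 0.139 f [-0.68  0.88 -0.16] grip 0.08555128885337832
```

View pics/w1.png

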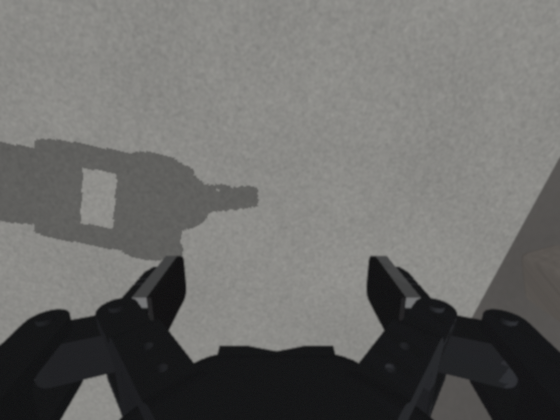

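The move was refused because every row needs all seven keys. The wrist view shows only bare bench and the open fingers, since the arm hasn't moved yet. I'll send it again with all the keys.

>>> step_arm:
  increments:
    - {"x": -2.65,"y": -2.48,"z": 0,"wx": 0,"wy": 0,"wz": 0,"gripper": 0}
    - {"x": -2.65,"y": -2.48,"z": 0,"wx": 0,"wy": 0,"wz": 0,"gripper": 0}
    - {"x": -2.65,"y": -2.48,"z": 0,"wx": 0,"wy": 0,"wz": 0,"gripper": 0}
    - {"x": -2.65,"y": -2.48,"z": 0,"wx": 0,"wy": 0,"wz": 0,"gripper": 0}
    - {"x": -2.65,"y": -2.48,"z": 0,"wx": 0,"wy": 0,"wz": 0,"gripper": 0}
    - {"x": -2.65,"y": -2.48,"z": 0,"wx": 0,"wy": 0,"wz": 0,"gripper": 0}
    - {"x": -2.65,"y": -2.48,"z": 0,"wx": 0,"wy": 0,"wz": 0,"gripper": 0}
    - {"x": -2.65,"y": -2.48,"z": 0,"wx": 0,"wy": 0,"wz": 0,"gripper": 0}
    - {"x": -2.65,"y": -2.48,"z": 0,"wx": 0,"wy": 0,"wz": 0,"gripper": 0}
    - {"x": -2.65,"y": -2.48,"z": 0,"wx": 0,"wy": 0,"wz": 0,"gripper": 0}
    - {"x": -2.65,"y": -2.48,"z": 0,"wx": 0,"wy": 0,"wz": 0,"gripper": 0}
    - {"x": -2.65,"y": -2.48,"z": 0,"wx": 0,"wy": 0,"wz": 0,"gripper": 0}
    - {"x": -2.65,"y": -2.48,"z": 0,"wx": 0,"wy": 0,"wz": 0,"gripper": 0}
    - {"x": -2.65,"y": -2.48,"z": 0,"wx": 0,"wy": 0,"wz": 0,"gripper": 0}
    - {"x": -2.65,"y": -2.48,"z": 0,"wx": 0,"wy": 0,"wz": 0,"gripper": 0}
    - {"x": -2.65,"y": -2.48,"z": 0,"wx": 0,"wy": 0,"wz": 0,"gripper": 0}
    - {"x": -2.65,"y": -2.48,"z": 0,"wx": 0,"wy": 0,"wz": 0,"gripper": 0}
    - {"x": -2.65,"y": -2.48,"z": 0,"wx": 0,"wy": 0,"wz": 0,"gripper": 0}
    - {"x": 0,"y": 0,"z": 0,"wx": 0,"wy": 0,"wz": 0.07,"gripper": 0}
    - {"x": 0,"y": 0,"z": 0,"wx": 0,"wy": 0,"wz": 0.07,"gripper": 0}

```text
time_s: 2.15
position: [0.4488, 0.0591, 0.4044]
tool_rot: [[0.15, -0.989, -0.001], [-0.989, -0.15, 0.0], [-0.0, 0.001, -1.0]]
ft_force: [0.6, -0.0, -0.0]
grip_width: -0.0003
```

```bash
python3 - <<'E'
from h import *
st();to(fing(-.14,0,.05),.032,-.14);snap('wrist','w2.png')
E
```

```text
t 2.15 ang -0.141 tip [0.4488 0.0591 0.231 ] push force (tang,rad) [-0.13  0.56]
t 2.15 delta tool cm [ 0.11  0.08 19.9 ] wz -0.001 f [ 0.57 -0.05 -0.01] grip -0.0003241866174538024
```

View pics/w2.png

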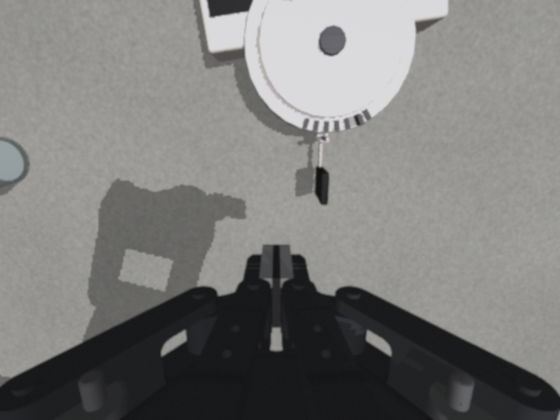

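The wrist view shows the hub at (333,40), the paddle at about (322,185), and the pointer at the third rib, (322,130). The post is at (362,118). The closed fingertips are narrow. I'll check the points against this view.

```bash
python3 - <<'E'
from h import *
d=load('w2')
H=ray(d,333,40,.078)
for u,v in [(317,168),(321,185),(326,203)]:
    P=ray(d,u,v,.07);print('P',P,np.linalg.norm((P-H)[:2]))
print('hub',H,'post',ray(d,361,122,.06)); p=(ray(d,361,122,.06)-H)[:2];P=(ray(d,321,185,.07)-H)[:2]
for q in(p,P):
    l=W.T@q;print(np.linalg.norm(q),'angle',np.arctan2(-l[1],-l[0]))
print('tip px',proj(d,[.4488,.0591,.231]))
E
```

```text
P [0.47792603 0.02275139 0.07      ] 0.11352806450058778
P [0.46152928 0.01554059 0.07      ] 0.1305403724742136
P [0.443724   0.00687948 0.07      ] 0.14938432681711988
hub [0.59115876 0.03093503 0.078     ] post [ 0.52806382 -0.01342727  0.06      ]
0.07712966458053613 angle 0.3213360950741106
0.1305403724742136 angle -0.17326633874367867
tip px [[277.29934933 260.64992737]]
```

```bash
python3 - <<'E'
from h import *
d=load('w2');cv2.imwrite('pics/c2.png',cv2.resize(d['color'][95:215,280:390],None,fx=5,fy=5,interpolation=cv2.INTER_CUBIC))
E
```

```text
(no output)
```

View pics/c2.png

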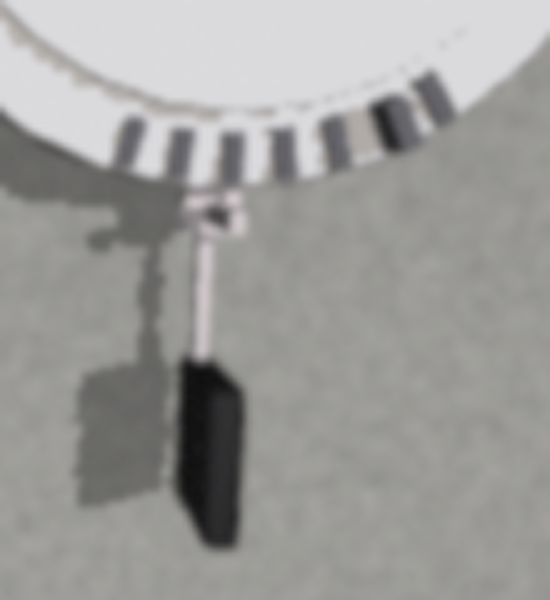

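```bash
python3 - <<'E'
from h import *
d=load('w2');H=ray(d,333,40,.078)[:2];H2=O
for n,u,v,z in [('r1',130,145,.064),('r2',180,155,.064),('r3',232,157,.064),('r4',284,153,.064),('r5',336,144,.064),('r7',436,100,.064),('paddle',226,460,.07),('pointer',220,215,.066)]:
    p=ray(d,280+u/5,95+v/5,z)
    o=[]
    for h in(H,H2):
        l=W.T@(p[:2]-h);o+=[np.linalg.norm(l).round(4),np.arctan2(-l[1],-l[0]).round(3)]
    print(n,p.round(4),o)
E
```

```text
r1 [0.5181 0.0405 0.064 ] [np.float64(0.0737), np.float64(-0.421), np.float64(0.0719), np.float64(-0.455)]
r2 [0.5177 0.0304 0.064 ] [np.float64(0.0735), np.float64(-0.285), np.float64(0.0714), np.float64(-0.314)]
r3 [0.5188 0.0203 0.064 ] [np.float64(0.0731), np.float64(-0.145), np.float64(0.0707), np.float64(-0.171)]
r4 [0.5211 0.0103 0.064 ] [np.float64(0.0731), np.float64(-0.006), np.float64(0.0704), np.float64(-0.026)]
r5 [0.5243 0.0006 0.064 ] [np.float64(0.0735), np.float64(0.134), np.float64(0.0706), np.float64(0.119)]
r7 [ 0.5352 -0.0169  0.064 ] [np.float64(0.0736), np.float64(0.416), np.float64(0.0705), np.float64(0.412)]
paddle [0.4601 0.0109 0.07  ] [np.float64(0.1325), np.float64(-0.14), np.float64(0.1301), np.float64(-0.154)]
pointer [0.5076 0.0208 0.066 ] [np.float64(0.0842), np.float64(-0.171), np.float64(0.0818), np.float64(-0.194)]
```

The ribs come out at ±0.14 steps about the hub with yaw 16.7°, and the paddle at −0.140. So the lever starts in notch 3 and needs three clicks. I'll descend beside the paddle.

>>> step_arm:
  increments:
    - {"x": 0,"y": 0,"z": 4,"wx": 0,"wy": 0,"wz": 0,"gripper": 0}
    - {"x": 0,"y": 0,"z": 4,"wx": 0,"wy": 0,"wz": 0,"gripper": 0}
    - {"x": 0,"y": 0,"z": 4,"wx": 0,"wy": 0,"wz": 0,"gripper": 0}
    - {"x": 0,"y": 0,"z": 4,"wx": 0,"wy": 0,"wz": 0,"gripper": 0}
    - {"x": 0,"y": 0,"z": 3.9,"wx": 0,"wy": 0,"wz": 0,"gripper": 0}
    - {"x": 0,"y": 0,"z": 0,"wx": 0,"wy": 0,"wz": 0,"gripper": 0}
    - {"x": 0,"y": 0,"z": 0,"wx": 0,"wy": 0,"wz": 0,"gripper": 0}

```text
time_s: 2.9
position: [0.4489, 0.0579, 0.2063]
tool_rot: [[0.151, -0.989, -0.001], [-0.989, -0.151, 0.0], [-0.0, 0.001, -1.0]]
ft_force: [-0.1, -1.0, 0.7]
grip_width: -0.0001
```

```bash
sed -i 's/O=np.array(\[.589,.0288\])/O=np.array([.590,.0300])/' h.py; python3 - <<'E'
from h import *
st();to(fing(-.14,0,.014),.034,-.14);snap('wrist','w3.png')
E
```

```text
t 2.9 ang -0.14 tip [0.4489 0.0579 0.0329] push force (tang,rad) [-1.01 -0.25]
t 2.9 delta tool cm [ 3.49 -0.03 -0.11] wz -0.0 f [-0.1  -1.03  0.74] grip -0.00013170554344809997
```

View pics/w3.png

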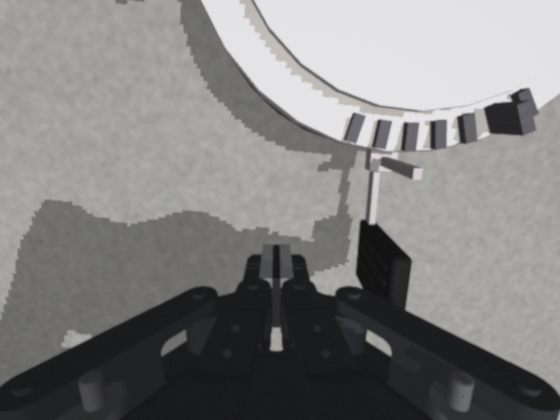

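The wrist view shows the paddle's flat side facing the finger, at about (375,265), and the fingertip at (276,260), in line radially. Approaching now.

>>> step_arm:
  increments:
    - {"x": 1.0,"y": 0,"z": -0.7,"wx": 0,"wy": 0,"wz": 0,"gripper": 0}
    - {"x": 1.0,"y": 0,"z": 0,"wx": 0,"wy": 0,"wz": 0,"gripper": 0}
    - {"x": 0.8,"y": 0,"z": 0,"wx": 0,"wy": 0,"wz": 0,"gripper": 0}
    - {"x": 0.2,"y": 0,"z": 0,"wx": 0,"wy": 0,"wz": 0,"gripper": 0}
    - {"x": 0,"y": 0,"z": 0,"wx": 0,"wy": 0,"wz": 0,"gripper": 0}
    - {"x": 0,"y": 0,"z": 0,"wx": 0,"wy": 0,"wz": 0,"gripper": 0}

```text
time_s: 3.55
position: [0.453, 0.0284, 0.2127]
tool_rot: [[0.15, -0.989, -0.0], [-0.989, -0.15, 0.0], [-0.0, 0.0, -1.0]]
ft_force: [0.9, 0.4, -0.5]
grip_width: 0.0001
```

```bash
python3 - <<'E'
from h import *
st()
for ph in(0,.1,.2,.3): to(fing(-.14,ph,.015),.041,-.14+ph)
E
```

```text
t 3.55 ang -0.141 tip [0.453  0.0284 0.0393] push force (tang,rad) [0.23 0.91]
t 3.55 delta tool cm [ 0.41 -0.07 -0.17] wz -0.001 f [ 0.86  0.36 -0.46] grip 0.00013674344122130172
t 3.55 delta tool cm [ 1.27  0.04 -0.17] wz -0.101 f [ 0.86  0.36 -0.46] grip 0.00013674344122130172
t 3.55 delta tool cm [ 2.13  0.06 -0.17] wz -0.201 f [ 0.86  0.36 -0.46] grip 0.00013674344122130172
t 3.55 delta tool cm [ 2.99 -0.   -0.17] wz -0.301 f [ 0.86  0.36 -0.46] grip 0.00013674344122130172
```

>>> step_arm:
  increments:
    - {"x": 0.4,"y": 0,"z": 0,"wx": 0,"wy": 0,"wz": 0,"gripper": 0}
    - {"x": 0.42,"y": 0.06,"z": 0,"wx": 0,"wy": 0,"wz": -0.05,"gripper": 0}
    - {"x": 0.42,"y": 0.06,"z": 0,"wx": 0,"wy": 0,"wz": -0.05,"gripper": 0}
    - {"x": 0,"y": 0,"z": 0,"wx": 0,"wy": 0,"wz": 0,"gripper": 0}
    - {"x": 0,"y": 0,"z": 0,"wx": 0,"wy": 0,"wz": 0,"gripper": 0}

```text
time_s: 4.05
position: [0.4538, 0.0162, 0.2126]
tool_rot: [[0.247, -0.969, -0.001], [-0.969, -0.247, 0.0], [-0.001, 0.001, -1.0]]
ft_force: [-1.2, 2.3, 0.2]
grip_width: -0.0002
```

```bash
python3 - <<'E'
from h import *
st()
E
```

```text
t 4.05 ang -0.042 tip [0.4538 0.0162 0.0392] push force (tang,rad) [ 2.48 -0.58]
```

>>> step_arm:
  increments:
    - {"x": 0.42,"y": 0.06,"z": 0,"wx": 0,"wy": 0,"wz": -0.05,"gripper": 0}
    - {"x": 0.42,"y": 0.06,"z": 0,"wx": 0,"wy": 0,"wz": -0.05,"gripper": 0}
    - {"x": 0,"y": 0,"z": 0,"wx": 0,"wy": 0,"wz": 0,"gripper": 0}
    - {"x": 0,"y": 0,"z": 0,"wx": 0,"wy": 0,"wz": 0,"gripper": 0}

```text
time_s: 4.45
position: [0.4548, 0.0079, 0.2126]
tool_rot: [[0.342, -0.94, -0.001], [-0.94, -0.342, 0.0], [-0.001, 0.001, -1.0]]
ft_force: [-4.4, 3.8, 0.3]
grip_width: 0.0004
```

```bash
python3 - <<'E'
from h import *
st()
E
```

```text
t 4.45 ang 0.057 tip [0.4548 0.0079 0.0392] push force (tang,rad) [ 5.11 -2.87]
```

>>> step_arm:
  increments:
    - {"x": 0.42,"y": 0.04,"z": 0,"wx": 0,"wy": 0,"wz": -0.06,"gripper": 0}
    - {"x": 0,"y": 0,"z": 0,"wx": 0,"wy": 0,"wz": 0,"gripper": 0}
    - {"x": 0,"y": 0,"z": 0,"wx": 0,"wy": 0,"wz": 0,"gripper": 0}

```text
time_s: 4.75
position: [0.4557, 0.0039, 0.2125]
tool_rot: [[0.398, -0.918, -0.002], [-0.918, -0.398, 0.001], [-0.001, 0.001, -1.0]]
ft_force: [-4.1, 3.5, 0.9]
grip_width: -0.0001
```

```bash
python3 - <<'E'
from h import *
st();snap('scene','s1.png');d=load('s1');d2=load('s0')
a=np.hstack([cv2.resize(x['color'][170:240,240:350],None,fx=3.6,fy=3.6) for x in(d2,d)]);cv2.imwrite('pics/c3.png',a)
E
```

```text
t 4.75 ang 0.118 tip [0.4557 0.0039 0.0391] push force (tang,rad) [ 4.85 -2.39]
```

View pics/c3.png

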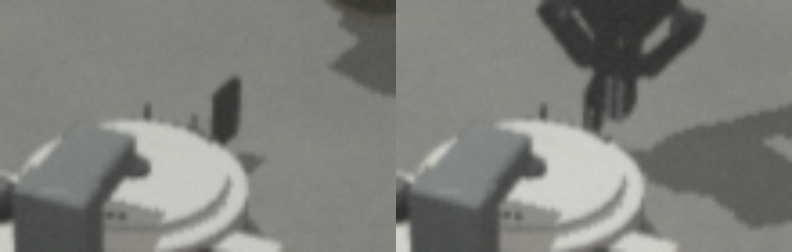

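The crop shows the finger against the paddle's +y side. The pointer is still at its starting rib, left of the paddle, so there has been no click yet. Continuing.

>>> step_arm:
  increments:
    - {"x": 0.42,"y": 0.05,"z": 0,"wx": 0,"wy": 0,"wz": -0.05,"gripper": 0}
    - {"x": 0,"y": 0,"z": 0,"wx": 0,"wy": 0,"wz": 0,"gripper": 0}
    - {"x": 0,"y": 0,"z": 0,"wx": 0,"wy": 0,"wz": 0,"gripper": 0}

```text
time_s: 5.1
position: [0.4568, -0.0001, 0.2125]
tool_rot: [[0.443, -0.897, -0.002], [-0.897, -0.443, 0.001], [-0.002, 0.002, -1.0]]
ft_force: [-4.7, 4.3, 2.4]
grip_width: -0.0002
```

>>> step_arm:
  increments:
    - {"x": 0.42,"y": 0.05,"z": 0,"wx": 0,"wy": 0,"wz": -0.05,"gripper": 0}
    - {"x": 0,"y": 0,"z": 0,"wx": 0,"wy": 0,"wz": 0,"gripper": 0}
    - {"x": 0,"y": 0,"z": 0,"wx": 0,"wy": 0,"wz": 0,"gripper": 0}

```text
time_s: 5.4
position: [0.458, -0.0041, 0.2124]
tool_rot: [[0.487, -0.873, -0.003], [-0.873, -0.487, 0.001], [-0.002, 0.002, -1.0]]
ft_force: [-5.7, 4.3, 2.1]
grip_width: 0.0003
```

```bash
python3 - <<'E'
from h import *
st()
E
```

```text
t 5.4 ang 0.218 tip [ 0.458  -0.0041  0.039 ] push force (tang,rad) [ 6.56 -2.91]
```

>>> step_arm:
  increments:
    - {"x": 0.42,"y": 0.05,"z": 0,"wx": 0,"wy": 0,"wz": -0.05,"gripper": 0}
    - {"x": 0,"y": 0,"z": 0,"wx": 0,"wy": 0,"wz": 0,"gripper": 0}
    - {"x": 0,"y": 0,"z": 0,"wx": 0,"wy": 0,"wz": 0,"gripper": 0}

```text
time_s: 5.7
position: [0.4595, -0.0079, 0.2124]
tool_rot: [[0.53, -0.848, -0.004], [-0.848, -0.53, 0.001], [-0.003, 0.003, -1.0]]
ft_force: [-6.8, 4.2, 2.4]
grip_width: 0.0
```

>>> step_arm:
  increments:
    - {"x": 0.42,"y": 0.05,"z": 0,"wx": 0,"wy": 0,"wz": -0.05,"gripper": 0}
    - {"x": 0,"y": 0,"z": 0,"wx": 0,"wy": 0,"wz": 0,"gripper": 0}
    - {"x": 0,"y": 0,"z": 0,"wx": 0,"wy": 0,"wz": 0,"gripper": 0}

```text
time_s: 6.0
position: [0.4611, -0.0117, 0.2123]
tool_rot: [[0.572, -0.82, -0.004], [-0.82, -0.572, 0.001], [-0.004, 0.003, -1.0]]
ft_force: [-7.6, 3.8, 3.0]
grip_width: -0.0001
```

```bash
python3 - <<'E'
from h import *
st()
p=np.array(env.observe()['position'])[:2]
r=p-(O+.05*dd(-.14)); l=W.T@r;print('from pivot',np.linalg.norm(r),'ang',np.arctan2(-l[1],-l[0]))
for ph in(.35,.4,.45,.5):
  q=O+.05*dd(-.14)+.085*dd(-.14+ph)-p;print(ph,'paddle centre rel finger along t,d of paddle',q@tt(-.14+ph),q@dd(-.14+ph))
E
```

```text
t 6.0 ang 0.318 tip [ 0.4611 -0.0117  0.0389] push force (tang,rad) [ 7.45 -4.09]
from pivot 0.08645098579300314 ang 0.11409698430428288
0.35 paddle centre rel finger along t,d of paddle 0.00827820697035653 -0.001053728762546781
0.4 paddle centre rel finger along t,d of paddle 0.012568755243443367 -0.0005324461021222298
0.45 paddle centre rel finger along t,d of paddle 0.0168278881741028 0.0002026231291207867
0.5 paddle centre rel finger along t,d of paddle 0.021044960148121714 0.001149641640920837
```

>>> step_arm:
  increments:
    - {"x": 0.42,"y": 0.05,"z": 0,"wx": 0,"wy": 0,"wz": -0.04,"gripper": 0}
    - {"x": 0,"y": 0,"z": 0,"wx": 0,"wy": 0,"wz": 0,"gripper": 0}
    - {"x": 0,"y": 0,"z": 0,"wx": 0,"wy": 0,"wz": 0,"gripper": 0}

```text
time_s: 6.3
position: [0.463, -0.0153, 0.2123]
tool_rot: [[0.604, -0.797, -0.005], [-0.797, -0.604, 0.001], [-0.004, 0.003, -1.0]]
ft_force: [-8.8, 4.7, 4.1]
grip_width: 0.0003
```

>>> step_arm:
  increments:
    - {"x": 0.42,"y": 0.05,"z": 0,"wx": 0,"wy": 0,"wz": -0.04,"gripper": 0}
    - {"x": 0,"y": 0,"z": 0,"wx": 0,"wy": 0,"wz": 0,"gripper": 0}
    - {"x": 0,"y": 0,"z": 0,"wx": 0,"wy": 0,"wz": 0,"gripper": 0}

```text
time_s: 6.6
position: [0.4649, -0.0189, 0.2122]
tool_rot: [[0.636, -0.772, -0.006], [-0.772, -0.636, 0.002], [-0.005, 0.003, -1.0]]
ft_force: [-9.9, 4.4, 4.2]
grip_width: 0.0001
```

>>> step_arm:
  increments:
    - {"x": 0.4,"y": 0.15,"z": -0.08,"wx": 0,"wy": 0,"wz": -0.04,"gripper": 0}
    - {"x": 0,"y": 0,"z": 0,"wx": 0,"wy": 0,"wz": 0,"gripper": 0}
    - {"x": 0,"y": 0,"z": 0,"wx": 0,"wy": 0,"wz": 0,"gripper": 0}

```text
time_s: 6.9
position: [0.4664, -0.0228, 0.2126]
tool_rot: [[0.666, -0.746, -0.006], [-0.746, -0.666, 0.002], [-0.006, 0.003, -1.0]]
ft_force: [-11.0, 3.1, 0.2]
grip_width: 0.0
```

```bash
python3 - <<'E'
from h import *
st();snap('wrist','w4.png')
E
```

```text
t 6.9 ang 0.438 tip [ 0.4664 -0.0228  0.0392] push force (tang,rad) [ 9.61 -6.1 ]
```

View pics/w4.png

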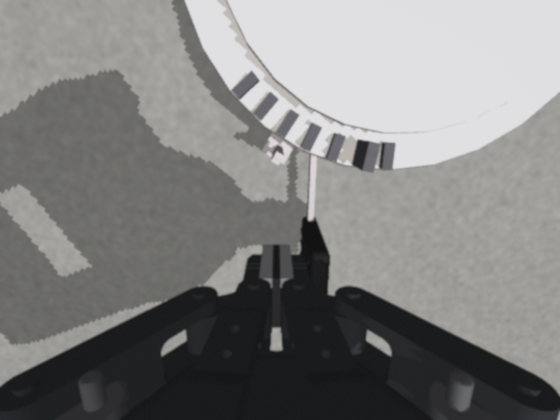

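The wrist view shows the finger flat along the paddle (contact near (303,265)), with the blade parallel to the finger. The pointer is still at rib 3, (278,152). The radial force is therefore friction, so I'll slide outward a little to relieve it.

>>> step_arm:
  increments:
    - {"x": 0,"y": 0.2,"z": 0,"wx": 0,"wy": 0,"wz": 0,"gripper": 0}
    - {"x": 0,"y": 0,"z": 0,"wx": 0,"wy": 0,"wz": 0,"gripper": 0}

```text
time_s: 7.15
position: [0.4656, -0.0243, 0.213]
tool_rot: [[0.666, -0.746, -0.003], [-0.746, -0.666, 0.002], [-0.003, 0.001, -1.0]]
ft_force: [-3.3, 5.0, -2.1]
grip_width: 0.0001
```

```bash
cat >> h.py <<'E'
def ring(d,r=.0842,z=.066):
    A=np.arange(-.5,.5,.02); g=cv2.cvtColor(d['color'],cv2.COLOR_BGR2GRAY).astype(np.float32)
    pts=np.array([np.r_[np.array([.5912,.0309])+r*dd(a),z] for a in A]); uv=proj(d,pts).astype(np.float32)
    v=cv2.remap(g,uv[:,0].reshape(1,-1),uv[:,1].reshape(1,-1),cv2.INTER_LINEAR)[0]
    print(' '.join(f'{a:.2f}:{int(x)}' for a,x in zip(A,v)))
E
python3 - <<'E'
from h import *
snap('wrist','w5.png')
for f in('w2','w4','w5'): ring(load(f))
E
```

```text
-0.50:103 -0.48:101 -0.46:101 -0.44:102 -0.42:102 -0.40:101 -0.38:101 -0.36:104 -0.34:104 -0.32:103 -0.30:103 -0.28:108 -0.26:129 -0.24:139 -0.22:132 -0.20:95 -0.18:75 -0.16:113 -0.14:188 -0.12:185 -0.10:153 -0.08:151 -0.06:152 -0.04:148 -0.02:144 0.00:146 0.02:152 0.04:155 0.06:156 0.08:152 0.10:151 0.12:152 0.14:151 0.16:153 0.18:155 0.20:155 0.22:155 0.24:153 0.26:150 0.28:153 0.30:153 0.32:152 0.34:150 0.36:146 0.38:146 0.40:149 0.42:149 0.44:149 0.46:151 0.48:152
-0.50:139 -0.48:112 -0.46:127 -0.44:141 -0.42:154 -0.40:158 -0.38:155 -0.36:158 -0.34:159 -0.32:158 -0.30:161 -0.28:136 -0.26:104 -0.24:107 -0.22:107 -0.20:104 -0.18:125 -0.16:147 -0.14:136 -0.12:174 -0.10:215 -0.08:215 -0.06:172 -0.04:112 -0.02:112 0.00:155 0.02:151 0.04:151 0.06:200 0.08:207 0.10:158 0.12:161 0.14:161 0.16:162 0.18:167 0.20:163 0.22:159 0.24:155 0.26:161 0.28:158 0.30:157 0.32:156 0.34:155 0.36:155 0.38:155 0.40:159 0.42:159 0.44:159 0.46:155 0.48:153
-0.50:148 -0.48:108 -0.46:114 -0.44:136 -0.42:143 -0.40:156 -0.38:157 -0.36:156 -0.34:161 -0.32:157 -0.30:162 -0.28:160 -0.26:154 -0.24:157 -0.22:127 -0.20:125 -0.18:104 -0.16:107 -0.14:109 -0.12:107 -0.10:108 -0.08:130 -0.06:147 -0.04:124 -0.02:75 0.00:201 0.02:216 0.04:159 0.06:160 0.08:137 0.10:214 0.12:182 0.14:160 0.16:160 0.18:165 0.20:163 0.22:162 0.24:156 0.26:162 0.28:159 0.30:159 0.32:153 0.34:155 0.36:156 0.38:155 0.40:159 0.42:161 0.44:158 0.46:152 0.48:152
```

The pointer moved from about −0.09 to +0.02 in this view, one notch, and the force dropped by about 4 N. It's in notch 4. The next click should come after turning about 0.14 rad more around the lever axis.

```bash
cat >> h.py <<'E'
def nxt(al,n):
    s=env.observe();p=np.array(s['position']);c,q=np.cos(al),np.sin(al)
    xy=O+np.array([[c,-q],[q,c]])@(p[:2]-O); R=np.array(s['tool_rot'])
    e=al/n;c,q=np.cos(e),np.sin(e);d=R.T@np.r_[(np.array([[c,-q],[q,c]])-np.eye(2))@(p[:2]-O),0]
    print('per row',np.round(d*100,3),'wz',-e)
E
python3 - <<'E'
from h import *
st();nxt(.14,5)
E
```

```text
t 7.2 ang 0.437 tip [ 0.4656 -0.0243  0.0396] push force (tang,rad) [6.5  0.96]
per row [ 0.363  0.113 -0.001] wz -0.028000000000000004
```

>>> step_arm:
  increments:
    - {"x": 0,"y": 0,"z": 0,"wx": 0,"wy": 0,"wz": 0,"gripper": 0}
    - {"x": 0,"y": 0,"z": 0,"wx": 0,"wy": 0,"wz": 0,"gripper": 0}
    - {"x": 0,"y": 0,"z": 0,"wx": 0,"wy": 0,"wz": 0,"gripper": 0}

```text
time_s: 7.5
position: [0.4656, -0.0243, 0.213]
tool_rot: [[0.666, -0.746, -0.003], [-0.746, -0.666, 0.001], [-0.003, 0.001, -1.0]]
ft_force: [-3.6, 6.2, -1.2]
grip_width: -0.0002
```

>>> step_arm:
  increments:
    - {"x": 0.36,"y": 0.12,"z": 0,"wx": 0,"wy": 0,"wz": -0.028,"gripper": 0}
    - {"x": 0.36,"y": 0.12,"z": 0,"wx": 0,"wy": 0,"wz": -0.028,"gripper": 0}
    - {"x": 0,"y": 0,"z": 0,"wx": 0,"wy": 0,"wz": 0,"gripper": 0}
    - {"x": 0,"y": 0,"z": 0,"wx": 0,"wy": 0,"wz": 0,"gripper": 0}

```text
time_s: 7.9
position: [0.4689, -0.031, 0.213]
tool_rot: [[0.707, -0.708, -0.002], [-0.708, -0.707, 0.002], [-0.003, 0.0, -1.0]]
ft_force: [-2.2, 9.1, -0.6]
grip_width: 0.0002
```

>>> step_arm:
  increments:
    - {"x": 0.37,"y": 0.05,"z": 0,"wx": 0,"wy": 0,"wz": -0.035,"gripper": 0}
    - {"x": 0,"y": 0,"z": 0,"wx": 0,"wy": 0,"wz": 0,"gripper": 0}
    - {"x": 0,"y": 0,"z": 0,"wx": 0,"wy": 0,"wz": 0,"gripper": 0}

```text
time_s: 8.2
position: [0.471, -0.0339, 0.213]
tool_rot: [[0.731, -0.682, -0.003], [-0.682, -0.731, 0.002], [-0.004, 0.0, -1.0]]
ft_force: [-3.6, 8.8, 0.3]
grip_width: -0.0
```

>>> step_arm:
  increments:
    - {"x": 0.36,"y": 0.03,"z": 0,"wx": 0,"wy": 0,"wz": -0.035,"gripper": 0}
    - {"x": 0,"y": 0,"z": 0,"wx": 0,"wy": 0,"wz": 0,"gripper": 0}
    - {"x": 0,"y": 0,"z": 0,"wx": 0,"wy": 0,"wz": 0,"gripper": 0}

```text
time_s: 8.5
position: [0.4732, -0.0366, 0.213]
tool_rot: [[0.755, -0.656, -0.004], [-0.656, -0.755, 0.002], [-0.004, 0.001, -1.0]]
ft_force: [-5.9, 7.5, 1.5]
grip_width: -0.0
```

>>> step_arm:
  increments:
    - {"x": 0.3,"y": 0.05,"z": 0,"wx": 0,"wy": 0,"wz": -0.03,"gripper": 0}
    - {"x": 0,"y": 0,"z": 0,"wx": 0,"wy": 0,"wz": 0,"gripper": 0}
    - {"x": 0,"y": 0,"z": 0,"wx": 0,"wy": 0,"wz": 0,"gripper": 0}

```text
time_s: 8.8
position: [0.475, -0.0389, 0.213]
tool_rot: [[0.774, -0.633, -0.004], [-0.633, -0.774, 0.002], [-0.005, 0.001, -1.0]]
ft_force: [-6.4, 7.7, 2.0]
grip_width: -0.0
```

>>> step_arm:
  increments:
    - {"x": 0.25,"y": 0.05,"z": 0,"wx": 0,"wy": 0,"wz": -0.025,"gripper": 0}
    - {"x": 0,"y": 0,"z": 0,"wx": 0,"wy": 0,"wz": 0,"gripper": 0}
    - {"x": 0,"y": 0,"z": 0,"wx": 0,"wy": 0,"wz": 0,"gripper": 0}

```text
time_s: 9.1
position: [0.4764, -0.0412, 0.2129]
tool_rot: [[0.79, -0.613, -0.005], [-0.613, -0.79, 0.001], [-0.005, 0.002, -1.0]]
ft_force: [-8.5, 2.2, -0.4]
grip_width: 0.0001
```

```bash
python3 - <<'E'
from h import *
snap('wrist','w6.png');st();ring(load('w6'))
E
```

```text
t 9.15 ang 0.619 tip [ 0.4764 -0.0413  0.0395] push force (tang,rad) [ 8.21 -4.03]
-0.50:161 -0.48:165 -0.46:160 -0.44:156 -0.42:158 -0.40:155 -0.38:156 -0.36:157 -0.34:154 -0.32:156 -0.30:159 -0.28:158 -0.26:160 -0.24:156 -0.22:153 -0.20:157 -0.18:158 -0.16:154 -0.14:153 -0.12:109 -0.10:109 -0.08:110 -0.06:108 -0.04:109 -0.02:113 0.00:109 0.02:108 0.04:119 0.06:142 0.08:178 0.10:88 0.12:81 0.14:216 0.16:213 0.18:154 0.20:159 0.22:125 0.24:216 0.26:180 0.28:157 0.30:162 0.32:161 0.34:156 0.36:150 0.38:155 0.40:156 0.42:157 0.44:158 0.46:158 0.48:152
```

Now at about 0.14, so it's in notch 5. I'll let it settle, then do the last notch in small steps.

>>> step_arm:
  increments:
    - {"x": 0,"y": 0,"z": 0,"wx": 0,"wy": 0,"wz": 0,"gripper": 0}
    - {"x": 0,"y": 0,"z": 0,"wx": 0,"wy": 0,"wz": 0,"gripper": 0}
    - {"x": 0,"y": 0,"z": 0,"wx": 0,"wy": 0,"wz": 0,"gripper": 0}
    - {"x": 0.36,"y": 0.15,"z": 0,"wx": 0,"wy": 0,"wz": -0.028,"gripper": 0}
    - {"x": 0,"y": 0,"z": 0,"wx": 0,"wy": 0,"wz": 0,"gripper": 0}
    - {"x": 0,"y": 0,"z": 0,"wx": 0,"wy": 0,"wz": 0,"gripper": 0}

```text
time_s: 9.75
position: [0.4786, -0.0446, 0.2129]
tool_rot: [[0.806, -0.591, -0.004], [-0.591, -0.806, 0.002], [-0.004, 0.001, -1.0]]
ft_force: [-7.0, 4.1, 0.3]
grip_width: 0.0002
```

>>> step_arm:
  increments:
    - {"x": 0.36,"y": 0.07,"z": 0,"wx": 0,"wy": 0,"wz": -0.03,"gripper": 0}
    - {"x": 0,"y": 0,"z": 0,"wx": 0,"wy": 0,"wz": 0,"gripper": 0}
    - {"x": 0,"y": 0,"z": 0,"wx": 0,"wy": 0,"wz": 0,"gripper": 0}

```text
time_s: 10.05
position: [0.481, -0.0472, 0.2128]
tool_rot: [[0.824, -0.567, -0.005], [-0.567, -0.824, 0.002], [-0.005, 0.001, -1.0]]
ft_force: [-7.4, 4.3, -0.5]
grip_width: 0.0001
```

>>> step_arm:
  increments:
    - {"x": 0.36,"y": 0.07,"z": 0,"wx": 0,"wy": 0,"wz": -0.03,"gripper": 0}
    - {"x": 0,"y": 0,"z": 0,"wx": 0,"wy": 0,"wz": 0,"gripper": 0}
    - {"x": 0,"y": 0,"z": 0,"wx": 0,"wy": 0,"wz": 0,"gripper": 0}

```text
time_s: 10.35
position: [0.4835, -0.0498, 0.2128]
tool_rot: [[0.84, -0.542, -0.005], [-0.542, -0.84, 0.002], [-0.005, 0.001, -1.0]]
ft_force: [-7.7, 4.8, 0.6]
grip_width: -0.0
```

>>> step_arm:
  increments:
    - {"x": 0.3,"y": 0.06,"z": 0,"wx": 0,"wy": 0,"wz": -0.025,"gripper": 0}
    - {"x": 0,"y": 0,"z": 0,"wx": 0,"wy": 0,"wz": 0,"gripper": 0}
    - {"x": 0,"y": 0,"z": 0,"wx": 0,"wy": 0,"wz": 0,"gripper": 0}

```text
time_s: 10.65
position: [0.4856, -0.0519, 0.2128]
tool_rot: [[0.854, -0.521, -0.006], [-0.521, -0.854, 0.002], [-0.006, 0.001, -1.0]]
ft_force: [-8.7, 4.4, 1.0]
grip_width: -0.0001
```

>>> step_arm:
  increments:
    - {"x": 0.25,"y": 0.06,"z": 0,"wx": 0,"wy": 0,"wz": -0.02,"gripper": 0}
    - {"x": 0,"y": 0,"z": 0,"wx": 0,"wy": 0,"wz": 0,"gripper": 0}
    - {"x": 0,"y": 0,"z": 0,"wx": 0,"wy": 0,"wz": 0,"gripper": 0}

```text
time_s: 10.95
position: [0.4874, -0.0536, 0.2127]
tool_rot: [[0.864, -0.503, -0.006], [-0.503, -0.864, 0.002], [-0.006, 0.001, -1.0]]
ft_force: [-8.4, 5.3, 1.7]
grip_width: -0.0002
```

>>> step_arm:
  increments:
    - {"x": 0.2,"y": 0.05,"z": 0,"wx": 0,"wy": 0,"wz": -0.015,"gripper": 0}
    - {"x": 0,"y": 0,"z": 0,"wx": 0,"wy": 0,"wz": 0,"gripper": 0}
    - {"x": 0,"y": 0,"z": 0,"wx": 0,"wy": 0,"wz": 0,"gripper": 0}

```text
time_s: 11.25
position: [0.4889, -0.0554, 0.2128]
tool_rot: [[0.872, -0.49, -0.006], [-0.49, -0.872, 0.001], [-0.005, 0.002, -1.0]]
ft_force: [-9.9, 0.4, -0.8]
grip_width: 0.0003
```

```bash
python3 - <<'E'
from h import *
snap('wrist','w7.png');st();ring(load('w7'))
E
```

```text
t 11.3 ang 0.767 tip [ 0.4889 -0.0555  0.0394] push force (tang,rad) [ 8.47 -4.79]
-0.50:110 -0.48:107 -0.46:108 -0.44:108 -0.42:104 -0.40:142 -0.38:139 -0.36:129 -0.34:160 -0.32:154 -0.30:153 -0.28:152 -0.26:153 -0.24:156 -0.22:154 -0.20:153 -0.18:153 -0.16:154 -0.14:155 -0.12:152 -0.10:153 -0.08:153 -0.06:154 -0.04:156 -0.02:157 0.00:159 0.02:152 0.04:156 0.06:155 0.08:136 0.10:115 0.12:144 0.14:159 0.16:160 0.18:143 0.20:192 0.22:215 0.24:115 0.26:75 0.28:207 0.30:215 0.32:156 0.34:157 0.36:136 0.38:211 0.40:192 0.42:154 0.44:157 0.46:156 0.48:153
```

The pointer is now at about 0.29, so notch 6, at the tall post. I'll let it settle, then release gently along the same arc.

>>> step_arm:
  increments:
    - {"x": 0,"y": 0,"z": 0,"wx": 0,"wy": 0,"wz": 0,"gripper": 0}
    - {"x": 0,"y": 0,"z": 0,"wx": 0,"wy": 0,"wz": 0,"gripper": 0}
    - {"x": 0,"y": 0,"z": 0,"wx": 0,"wy": 0,"wz": 0,"gripper": 0}
    - {"x": -0.45,"y": -0.06,"z": 0,"wx": 0,"wy": 0,"wz": 0.05,"gripper": 0}
    - {"x": -0.45,"y": -0.06,"z": 0,"wx": 0,"wy": 0,"wz": 0.05,"gripper": 0}
    - {"x": -0.45,"y": -0.06,"z": 0,"wx": 0,"wy": 0,"wz": 0.05,"gripper": 0}
    - {"x": -0.45,"y": -0.06,"z": 0,"wx": 0,"wy": 0,"wz": 0.05,"gripper": 0}
    - {"x": -0.45,"y": -0.06,"z": 0,"wx": 0,"wy": 0,"wz": 0.05,"gripper": 0}
    - {"x": -0.45,"y": -0.06,"z": 0,"wx": 0,"wy": 0,"wz": 0.05,"gripper": 0}
    - {"x": -0.45,"y": -0.06,"z": 0,"wx": 0,"wy": 0,"wz": 0.05,"gripper": 0}
    - {"x": -0.45,"y": -0.06,"z": 0,"wx": 0,"wy": 0,"wz": 0.05,"gripper": 0}
    - {"x": -0.45,"y": -0.06,"z": 0,"wx": 0,"wy": 0,"wz": 0.05,"gripper": 0}
    - {"x": -0.45,"y": -0.06,"z": 0,"wx": 0,"wy": 0,"wz": 0.05,"gripper": 0}
    - {"x": -0.5,"y": 0,"z": 0,"wx": 0,"wy": 0,"wz": 0,"gripper": 0}
    - {"x": -0.5,"y": 0,"z": 0,"wx": 0,"wy": 0,"wz": 0,"gripper": 0}
    - {"x": -0.5,"y": 0,"z": 0,"wx": 0,"wy": 0,"wz": 0,"gripper": 0}
    - {"x": -1,"y": 0,"z": 0,"wx": 0,"wy": 0,"wz": 0,"gripper": 0}
    - {"x": -1,"y": 0,"z": 0,"wx": 0,"wy": 0,"wz": 0,"gripper": 0}
    - {"x": 0,"y": 0,"z": 0,"wx": 0,"wy": 0,"wz": 0,"gripper": 0}

```text
time_s: 13.2
position: [0.4417, 0.0091, 0.2135]
tool_rot: [[0.532, -0.847, -0.001], [-0.847, -0.532, 0.0], [-0.001, 0.001, -1.0]]
ft_force: [0.2, 0.5, -0.4]
grip_width: 0.0
```

```bash
python3 - <<'E'
from h import *
snap('wrist','w8.png');st();ring(load('w8'))
E
```

```text
t 13.25 ang 0.269 tip [0.4422 0.0086 0.0402] push force (tang,rad) [-1.47  0.49]
-0.50:113 -0.48:110 -0.46:110 -0.44:113 -0.42:113 -0.40:115 -0.38:110 -0.36:111 -0.34:113 -0.32:111 -0.30:114 -0.28:113 -0.26:114 -0.24:118 -0.22:124 -0.20:161 -0.18:168 -0.16:167 -0.14:134 -0.12:117 -0.10:111 -0.08:110 -0.06:112 -0.04:117 -0.02:151 0.00:168 0.02:166 0.04:166 0.06:79 0.08:139 0.10:169 0.12:207 0.14:129 0.16:92 0.18:77 0.20:75 0.22:75 0.24:74 0.26:75 0.28:76 0.30:135 0.32:218 0.34:194 0.36:166 0.38:169 0.40:170 0.42:168 0.44:170 0.46:168 0.48:165
```

View pics/w8.png

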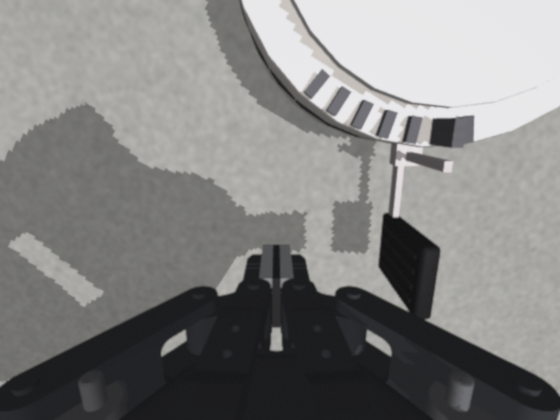

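The wrist view shows the paddle free and straight at rest, with the pointer base offset from the post the same way it was at rib 3 earlier. The lever is in notch 6. Next I'll lift and go above the key.

>>> step_arm:
  increments:
    - {"x": -1,"y": 0,"z": -3,"wx": 0,"wy": 0,"wz": 0,"gripper": 0}
    - {"x": 0,"y": 0,"z": -4,"wx": 0,"wy": 0,"wz": 0,"gripper": 0}
    - {"x": 0,"y": 0,"z": -4,"wx": 0,"wy": 0,"wz": 0,"gripper": 0}
    - {"x": 0,"y": 0,"z": -4,"wx": 0,"wy": 0,"wz": 0,"gripper": 0}
    - {"x": 0,"y": 0,"z": 0,"wx": 0,"wy": 0,"wz": -0.13,"gripper": 0}
    - {"x": 0,"y": 0,"z": 0,"wx": 0,"wy": 0,"wz": -0.13,"gripper": 0}
    - {"x": 0,"y": 0,"z": 0,"wx": 0,"wy": 0,"wz": -0.13,"gripper": 0}
    - {"x": 0,"y": 0,"z": 0,"wx": 0,"wy": 0,"wz": -0.13,"gripper": 0}
    - {"x": 0,"y": 0,"z": 0,"wx": 0,"wy": 0,"wz": -0.13,"gripper": 0}
    - {"x": 0,"y": 0,"z": 0,"wx": 0,"wy": 0,"wz": -0.13,"gripper": 0}
    - {"x": 0,"y": 0,"z": 0,"wx": 0,"wy": 0,"wz": -0.13,"gripper": 0}
    - {"x": 0,"y": 0,"z": 0,"wx": 0,"wy": 0,"wz": -0.13,"gripper": 0}
    - {"x": 0,"y": 0,"z": 0,"wx": 0,"wy": 0,"wz": -0.13,"gripper": 0}
    - {"x": 0,"y": 0,"z": 0,"wx": 0,"wy": 0,"wz": -0.13,"gripper": 0}
    - {"x": 0,"y": 0,"z": 0,"wx": 0,"wy": 0,"wz": 0,"gripper": 0}

```text
time_s: 14.75
position: [0.4373, 0.0163, 0.3636]
tool_rot: [[0.958, 0.286, 0.0], [0.286, -0.958, -0.0], [0.0, 0.0, -1.0]]
ft_force: [0.4, -0.2, 1.1]
grip_width: -0.0001
```

```bash
python3 - <<'E'
from h import *
st();print(np.round(env.observe()['q'],1));to(np.array([.666,-.0315]),.19,1.571)
E
```

```text
t 14.75 ang 1.569 tip [0.4373 0.0163 0.1902] push force (tang,rad) [-0.33 -0.35]
[-13.4  12.9  95.1  -0.   72.  -30. ]
t 14.75 delta tool cm [2.054e+01 1.112e+01 2.000e-02] wz -0.002 f [ 0.42 -0.24  1.11] grip -0.00010419329155932215
```

>>> step_arm:
  increments:
    - {"x": 2.57,"y": 1.39,"z": 0,"wx": 0,"wy": 0,"wz": 0,"gripper": 0}
    - {"x": 2.57,"y": 1.39,"z": 0,"wx": 0,"wy": 0,"wz": 0,"gripper": 0}
    - {"x": 2.57,"y": 1.39,"z": 0,"wx": 0,"wy": 0,"wz": 0,"gripper": 0}
    - {"x": 2.57,"y": 1.39,"z": 0,"wx": 0,"wy": 0,"wz": 0,"gripper": 0}
    - {"x": 2.57,"y": 1.39,"z": 0,"wx": 0,"wy": 0,"wz": 0,"gripper": 0}
    - {"x": 2.57,"y": 1.39,"z": 0,"wx": 0,"wy": 0,"wz": 0,"gripper": 0}
    - {"x": 2.57,"y": 1.39,"z": 0,"wx": 0,"wy": 0,"wz": 0,"gripper": 0}
    - {"x": 2.55,"y": 1.39,"z": 0,"wx": 0,"wy": 0,"wz": 0,"gripper": 0}
    - {"x": 0,"y": 0,"z": 0,"wx": 0,"wy": 0,"wz": 0,"gripper": 0}
    - {"x": 0,"y": 0,"z": 0,"wx": 0,"wy": 0,"wz": 0,"gripper": 0}

```text
time_s: 15.75
position: [0.6658, -0.0317, 0.3628]
tool_rot: [[0.959, 0.283, -0.001], [0.283, -0.959, 0.0], [-0.001, -0.001, -1.0]]
ft_force: [0.7, -0.4, 0.7]
grip_width: -0.0001
```

```bash
python3 - <<'E'
from h import *
d=snap('wrist','w9.png');st();print(proj(d,[[.666,-.0315,.06],[.6669,-.0299,.06]]))
E
```

```text
t 15.8 ang 1.566 tip [ 0.6654 -0.0315  0.1899] push force (tang,rad) [ 0.29 -0.57]
[[276.0601188  199.12505646]
 [277.49016592 197.77391587]]
```

View pics/w9.png

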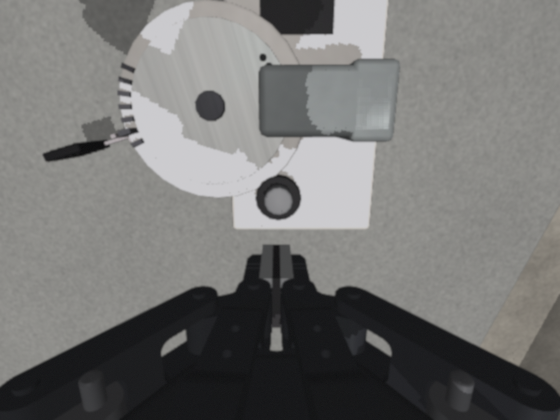

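The wrist view shows the key top at (279,202), 2–3 px from where I predicted it. The lever paddle is undisturbed at left, in line with the second-last mark (the post). I'll descend with a small shift.

>>> step_arm:
  increments:
    - {"x": 0.2,"y": 0.1,"z": 3,"wx": 0,"wy": 0,"wz": 0,"gripper": 0}
    - {"x": 0,"y": 0,"z": 3,"wx": 0,"wy": 0,"wz": 0,"gripper": 0}
    - {"x": 0,"y": 0,"z": 3,"wx": 0,"wy": 0,"wz": 0,"gripper": 0}
    - {"x": 0,"y": 0,"z": 2.2,"wx": 0,"wy": 0,"wz": 0,"gripper": 0}
    - {"x": 0,"y": 0,"z": 0,"wx": 0,"wy": 0,"wz": 0,"gripper": 0}
    - {"x": 0,"y": 0,"z": 0,"wx": 0,"wy": 0,"wz": 0,"gripper": 0}

```text
time_s: 16.4
position: [0.6678, -0.0318, 0.2527]
tool_rot: [[0.959, 0.285, 0.001], [0.285, -0.959, -0.0], [0.001, 0.0, -1.0]]
ft_force: [0.1, -0.4, 0.7]
grip_width: 0.0001
```

>>> step_arm:
  increments:
    - {"x": 0,"y": 0,"z": 0.3,"wx": 0,"wy": 0,"wz": 0,"gripper": 0}
    - {"x": 0,"y": 0,"z": 0.3,"wx": 0,"wy": 0,"wz": 0,"gripper": 0}
    - {"x": 0,"y": 0,"z": 0,"wx": 0,"wy": 0,"wz": 0,"gripper": 0}
    - {"x": 0,"y": 0,"z": 0,"wx": 0,"wy": 0,"wz": 0,"gripper": 0}

```text
time_s: 16.8
position: [0.668, -0.032, 0.2459]
tool_rot: [[0.959, 0.285, 0.0], [0.285, -0.959, -0.0], [0.0, 0.0, -1.0]]
ft_force: [0.0, 0.9, -0.0]
grip_width: 0.0002
```

Tips are at 0.0725 with no contact. I'll step down.

>>> step_arm:
  increments:
    - {"x": 0,"y": 0,"z": 0.3,"wx": 0,"wy": 0,"wz": 0,"gripper": 0}
    - {"x": 0,"y": 0,"z": 0.2,"wx": 0,"wy": 0,"wz": 0,"gripper": 0}
    - {"x": 0,"y": 0,"z": 0,"wx": 0,"wy": 0,"wz": 0,"gripper": 0}
    - {"x": 0,"y": 0,"z": 0,"wx": 0,"wy": 0,"wz": 0,"gripper": 0}

```text
time_s: 17.2
position: [0.6682, -0.032, 0.2408]
tool_rot: [[0.959, 0.285, 0.001], [0.285, -0.959, -0.0], [0.001, 0.0, -1.0]]
ft_force: [0.6, -0.3, 3.7]
grip_width: 0.0001
```

>>> step_arm:
  increments:
    - {"x": 0,"y": 0,"z": 0.2,"wx": 0,"wy": 0,"wz": 0,"gripper": 0}
    - {"x": 0,"y": 0,"z": 0.2,"wx": 0,"wy": 0,"wz": 0,"gripper": 0}
    - {"x": 0,"y": 0,"z": 0,"wx": 0,"wy": 0,"wz": 0,"gripper": 0}
    - {"x": 0,"y": 0,"z": 0,"wx": 0,"wy": 0,"wz": 0,"gripper": 0}

```text
time_s: 17.6
position: [0.668, -0.0319, 0.2392]
tool_rot: [[0.958, 0.285, 0.003], [0.285, -0.958, -0.001], [0.002, 0.001, -1.0]]
ft_force: [-5.6, 1.2, 18.3]
grip_width: 0.0001
```

About 18 N with the motion stalled at tip height 0.0658, so it has bottomed. I'll check the spring signature on the way up.

>>> step_arm:
  increments:
    - {"x": 0,"y": 0,"z": -0.3,"wx": 0,"wy": 0,"wz": 0,"gripper": 0}
    - {"x": 0,"y": 0,"z": 0,"wx": 0,"wy": 0,"wz": 0,"gripper": 0}
    - {"x": 0,"y": 0,"z": 0,"wx": 0,"wy": 0,"wz": 0,"gripper": 0}

```text
time_s: 17.9
position: [0.6682, -0.032, 0.2395]
tool_rot: [[0.959, 0.285, 0.001], [0.285, -0.959, -0.0], [0.001, 0.0, -1.0]]
ft_force: [1.5, -0.7, 3.0]
grip_width: 0.0
```

>>> step_arm:
  increments:
    - {"x": 0,"y": 0,"z": -0.2,"wx": 0,"wy": 0,"wz": 0,"gripper": 0}
    - {"x": 0,"y": 0,"z": 0,"wx": 0,"wy": 0,"wz": 0,"gripper": 0}
    - {"x": 0,"y": 0,"z": 0,"wx": 0,"wy": 0,"wz": 0,"gripper": 0}

```text
time_s: 18.2
position: [0.6681, -0.032, 0.2414]
tool_rot: [[0.959, 0.285, 0.0], [0.285, -0.959, -0.0], [0.0, 0.0, -1.0]]
ft_force: [1.5, 0.2, 3.5]
grip_width: 0.0
```

>>> step_arm:
  increments:
    - {"x": 0,"y": 0,"z": -0.2,"wx": 0,"wy": 0,"wz": 0,"gripper": 0}
    - {"x": 0,"y": 0,"z": 0,"wx": 0,"wy": 0,"wz": 0,"gripper": 0}
    - {"x": 0,"y": 0,"z": 0,"wx": 0,"wy": 0,"wz": 0,"gripper": 0}

```text
time_s: 18.5
position: [0.6679, -0.0319, 0.2433]
tool_rot: [[0.959, 0.285, -0.001], [0.285, -0.959, 0.0], [-0.001, -0.0, -1.0]]
ft_force: [0.9, 0.6, 2.8]
grip_width: 0.0001
```

Contact of 3–3.5 N over more than 4 mm of travel is the key's spring, with a hard stop below it, so the key was fully pressed. Backing away upward.

>>> step_arm:
  increments:
    - {"x": 0,"y": 0,"z": -0.5,"wx": 0,"wy": 0,"wz": 0,"gripper": 0}
    - {"x": 0,"y": 0,"z": -1,"wx": 0,"wy": 0,"wz": 0,"gripper": 0}
    - {"x": 0,"y": 0,"z": -3,"wx": 0,"wy": 0,"wz": 0,"gripper": 0}
    - {"x": 0,"y": 0,"z": -3,"wx": 0,"wy": 0,"wz": 0,"gripper": 0}
    - {"x": 0,"y": 0,"z": -3,"wx": 0,"wy": 0,"wz": 0,"gripper": 0}
    - {"x": 0,"y": 0,"z": -3,"wx": 0,"wy": 0,"wz": 0,"gripper": 0}
    - {"x": 0,"y": 0,"z": 0,"wx": 0,"wy": 0,"wz": 0,"gripper": 0}
    - {"x": 0,"y": 0,"z": 0,"wx": 0,"wy": 0,"wz": 0,"gripper": 0}
    - {"x": 0,"y": 0,"z": 0,"wx": 0,"wy": 0,"wz": 0,"gripper": 0}

```text
time_s: 19.4
position: [0.6679, -0.0319, 0.3773]
tool_rot: [[0.959, 0.285, -0.002], [0.285, -0.959, 0.001], [-0.002, -0.001, -1.0]]
ft_force: [-0.6, -0.1, -0.8]
grip_width: 0.0002
```

```bash
python3 - <<'E'
from h import *
st();snap('wrist','w10.png');a=load('w9')['color'];b=load('w10')['color']
cv2.imwrite('pics/c4.png',np.hstack([a[0:240,30:410],b[0:240,30:410]]))
E
```

```text
t 19.4 ang 1.568 tip [ 0.6679 -0.0319  0.2039] push force (tang,rad) [0.57 0.09]
```

View pics/c4.png

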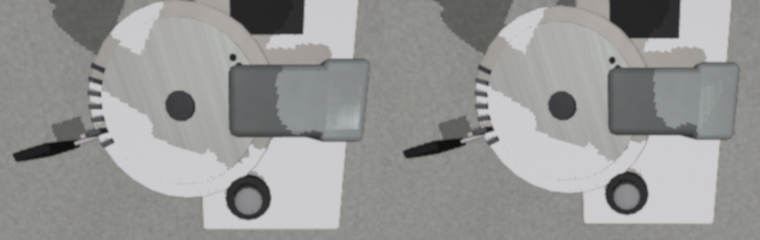

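The last view, before and after the press, shows the lever unchanged at the sixth notch and the key, at (627,194) in the crop, up as before. Nothing touches the arm.

```bash
python3 -c "
from rig import env
env.close_job()"
```

```text
the job is handed in; nothing more can be done
```

The lever is in the sixth notch at the tall post, the read key was pressed fully and came up again, and I handed the job in at about 19.5 s. No verdict was reported.

- **Lever:** It started in the third notch. I pushed the paddle's +y side with the closed fingertips through three clicks, letting it settle in notches 4 and 5 and then in 6. Each click showed as a force change and as a one-notch pointer shift in the wrist camera.
- **Push force:** The highest reading on the paddle was about 11.5 N, against the 20 N limit. Part of that was sideways friction, and at the first click I slid the finger 2 mm outward to relieve it.
- **Read key:** It gave about 3 to 3.5 N of spring force over more than 4 mm. Below that was a hard stop, where the wrist read about 18 N for a moment because I pushed a little past the bottom. Key travel can't be read directly, so "fully down" is inferred from that stop.
- **Last check:** The before-and-after view shows the lever unchanged in notch 6 and the key up. The tool was more than 12 cm above the key with force near zero. I did not take a final picture of the bottle, beaker, jar and carton; the arm never came near them.
- **Disagreement:** The top and wrist cameras differed by about 2 mm on where the hub is, which is within the stated calibration. I used a point between the two.

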